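# Fit the zero-clearance insert in the bench saw

## Robot

A 7-joint arm with a two-finger parallel gripper is mounted at the origin on a cart in front of the work surface, level with it; the furniture and walls round the work are solid. World frame = base frame: x ahead of the robot, y to its left, z up, the work surface at z = 0. Lengths are in mm, angles in rad, forces in N, time in s.
With the tool pointing down it reaches from about 425 to 800 mm from the base axis. Payload 8.3 kg.
Tool frame: the origin (TCP) lies on the front face of the gripper's body, between the roots of the fingers; the fingertips stand 73 mm ahead of it and the grasp point (between the pads) lies 54 mm ahead of it; z points along the fingers, y is the line along which they close (so a half turn about z gives the same grasp; the last joint's range is limited). The gripper opens to 85 mm and grips with 20 to 120 N. Pads are 22 mm wide; open, the fingers measure 114 mm over their backs; the gripper's body (76 mm by 85 mm) begins 54 mm behind the grasp point. The pads swing forward as they close: fully open they stand 13 mm farther back than shut.
Start: joints at [-1.202, 0.383, 0.016, 1.37, -0.006, 1.388, -0.046], TCP at [261.52, 567.64, 303.879] pointing down, gripper open.
Joint ranges: [-2.95, 2.95], [-0.25, 2.06], [-1.52, 1.56], [0.18, 2.33], [-1.44, 4.58], [0.02, 2.06], [-3.01, 3.01]. Speed limits (rad/s): [2.39, 2.39, 3.01, 3.01, 3.14, 3.14, 3.14].

## Interface

Orientations are given as a rotation vector (axis times angle).
In Python, from workcell import * gives the robot as it stands.
- The arm moves only by the tool play_rows, never from a script. Its argument "moves" is a list of rows, each a list of 3 entries, a list of its own where there are three numbers: the shift along the world's x, y, z in m, then the turn, a rotation vector about the world's x, y, z in degrees, then the closure, from 0 (fully open) to 1 (shut). In form: [[[x, y, z], [ax, ay, az], jaw], ...]. A call has exactly 10 rows; each row shifts and turns the commanded pose from where the row before left it; what a row does not reach is not made up. A row lasts 1/10 s, in which the tool goes at most 50 mm and 8.59 degrees, less where a joint would pass 70% of its speed; a pose out of reach is approached as far as the arm can. A call with a gripper value outside its range is refused whole. The fingers move at their own pace and stop on an object; "squeeze" is the grip in N (left out, the last holds). Time passes only in rows, so rows that do not move let the fingers close, or fill a call up. It gives the time, the measured TCP pose, the force, the opening and the grip force at its end, in the units of the state.
- get_state(): the state, without advancing time (a new reading comes with each control period).
- get_image(name): name is "side" or "top"; returns a dict with "frame" (420x560x3 uint8, red, green, blue), "range_z" (420x560 float32, mm along the optical axis (not along the pixel's ray), 0 where there is no reading), "intrinsics" (3x3 intrinsics, pixels), "R" (3x3) and "t" (3): a world point X has camera coordinates R X + t. Camera axes: x right, y down, z forward; pixel columns grow to the right and rows downward; lengths in mm; the calibration is good to about 2 mm. A picture is of the moment at which its call begins.
- finish_job(): hands the job in; it is judged then, once.
The state is a dict: "clock": time; "joints": joint angles; "joint_velocities": joint speeds; "effort": joint torques, N m; "eef_pos": TCP position; "orientation": TCP orientation; "ft_force": force on the tool from outside, world axes, zero at the start; "ft_torque": the same for the moment, N m; "opening": opening from 0.0 (shut) to 1.0 (fully open); "finger_force": force on a finger pad.
Only numpy, scipy, OpenCV 4.12 (cv2) and the standard library are available. Lean on these libraries where they do the work, as an engineer would, in place of code of your own. Each camera call takes 0.05 s, during which the arm holds its last target. There are 200 camera calls.

## Task

Fit the plywood insert from the rack into the throat of the bench saw. First lay it down flat on the saw table and let go of it (do not drop it), then work it over the throat until it falls into the opening, and press it home so that it sits level and flush with the table. Leave the black insert in the rack and the screwdriver and tape measure where they are.

Things in the scene. Friction and masses are not known exactly. Their poses are not given: they have to be found in the camera images.
- ply_insert: light plywood plate 64 mm wide (its x), 160 long (y), 9 thick (z), origin at its centre, with a 4 mm wide blade slot (y -34 to +58 mm) and a 23 mm finger hole at y = -60 mm. Either face may be up, either end first. At the start it stands on a long edge in the rack: z axis level, upper long edge 32 mm above its origin. About 0.06 to 0.13 kg.
- black_insert: a second insert of the same size and frame, black, with a 17 mm wide slot; it stands in the other groove of the rack and stays there
- rack: fixed brown wooden block 140 x 196 x 34 mm, origin under its centre, with two grooves along its y at x = -36 and +36 mm, each 11.5 mm wide and 22 deep; an insert stands in each and sticks out 42 mm above the block. Which insert is in which groove changes.
- saw_top (a point): centre of the bench saw (fixed) at its table surface, about 100 mm above the bench; z up, x and y along the table's sides. The aluminium table is flat from x -150 to +128 mm and y -150 to +150 mm; beyond x = +128 mm the rip fence rises 34 mm. Between x -50 and +125 mm it is clear for laying the insert down.
- strip (a point): point on the saw's table surface, axes as saw_top, at x = -85 mm from it: middle of a flush steel strip along y that holds the throat, an opening 67 mm wide (x) and 163 long (y) with a ledge 9 mm down all round. Strip and throat are shifted along y and clamped: the throat's middle is at x = 0 but anywhere from y = -10 to +10 mm of this point, not measured: see it or feel for it.
- screwdriver: red screwdriver 180 mm long, lying on the bench between saw and rack; to be left alone
- tape_measure: yellow tape measure, 33 x 86 x 65 mm, standing on the bench; to be left alone

How it is judged (in metres and radians):
On the way:
1. the plywood insert lies flat on the saw table, not in the throat, and nothing of the robot touches it (z of ply_insert in the frame of saw_top between 0.002 and 0.008 m and angle between the z axis of ply_insert and the z axis of saw_top, either way round below 0.04 rad and contact force between each of the arm, the fingers and ply_insert below 0.05 N and linear speed of ply_insert below 0.03 m/s), for 0.2 s.
At the end, for the whole second after the job is handed in: The plywood insert rests in the throat, its upper face flush with the saw table within 1.5 mm and level within 0.015 rad, at rest; the black insert is still in its groove, within 20 mm of where it stood (z of ply_insert in the frame of saw_top between -0.007 and -0.003 m and angle between the z axis of ply_insert and the z axis of saw_top, either way round below 0.015 rad and linear speed of ply_insert below 0.02 m/s and distance of black_insert from where it was at the start of the episode below 0.02 m); the robot touches nothing.
It fails at once if the plywood insert falls or flies free at more than 0.75 m/s (dropped from more than about 3 cm) (contact force between the fingers and ply_insert below 0.01 N and linear speed of ply_insert above 0.75 m/s).
It fails at once if the black insert is moved by more than 20 mm (distance of black_insert from where it was at the start of the episode above 0.02 m).
It fails at once if the screwdriver or the tape measure is moved by more than 30 mm (distance of any of screwdriver, tape_measure from where it was at the start of the episode above 0.03 m).
It also fails if it takes over 72 s, if anything falls off the work surface, if the arm or the gripper's body presses on something with over 40 N, if the wrist force passes 120 N, or if a joint passes its speed limit or range.

## Working session

There is one attempt and no reset: what is moved stays moved. The work goes in short steps, Python scripts to look and compute and a tool call to move; the robot and the scene stay as the last step left them, time stands still between calls to the robot, and variables do not carry over. Pictures are saved under pics/ and viewed, at most 10 in all, crops included, and the job is handed in when it is done.

Besides the shell and the picture viewer there is one more tool, called after "Emit:" as name([rows], argument=value, ...), one row to a line, values as JSON. play_rows: Moves the arm, as the interface text tells. Its arguments: {"type":"object","properties":{"moves":{"type":"array"},"squeeze":{"type":"number"}},"required":["moves"]}

```bash
mkdir -p pics
python3 - <<'E'
from workcell import *
import cv2,numpy as np
s=get_state();print({k:np.round(v,3) for k,v in s.items()})
for n in("top","side"):
    d=get_image(n);cv2.imwrite(f"pics/{n}0.png",d["frame"][:,:,::-1]);np.savez(f"{n}0.npz",**d)
    print(n,d["intrinsics"],np.round(d["R"],3),d["t"],-d["R"].T@d["t"])
E
```

```text
{'clock': np.float64(0.0), 'joints': array([-1.202,  0.384,  0.016,  1.371, -0.006,  1.388, -0.047]), 'joint_velocities': array([-0.   , -0.001,  0.001,  0.   , -0.001,  0.001, -0.   ]), 'effort': array([ 1.0000e-03, -6.2757e+01,  8.4400e-01, -3.7183e+01,  1.6000e-02,
        1.4000e-02,  0.0000e+00]), 'eef_pos': array([261.401, 567.305, 302.838]), 'orientation': array([-6.730e-01, -3.068e+00,  3.000e-03]), 'ft_force': array([-0.177,  0.317, -0.389]), 'ft_torque': array([ 0.008, -0.045,  0.016]), 'finger_force': np.float64(0.0), 'opening': np.float64(1.002)}
top [[390.48649914   0.         279.15118188]
 [  0.         390.48649914 213.70666798]
 [  0.           0.           1.        ]] [[ 0.003 -1.    -0.003]
 [-0.999 -0.003 -0.053]
 [ 0.053  0.003 -0.999]] [-103.86205168  485.9082895  1132.14577335] [ 425.27258099 -106.43441965 1156.05501161]
side [[449.12077865   0.         274.23189701]
 [  0.         449.12077865 207.30457341]
 [  0.           0.           1.        ]] [[ 0.983 -0.182 -0.013]
 [-0.129 -0.643 -0.755]
 [ 0.129  0.744 -0.655]] [-513.04662432   81.42770185 1347.13805754] [  341.34527164 -1043.57357524   937.58511829]
```

View pics/top0.png

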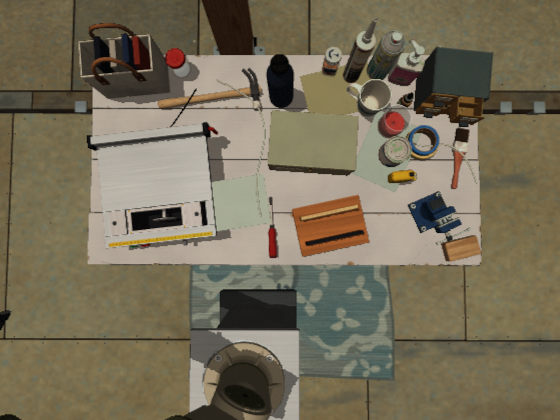

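View pics/side0.png

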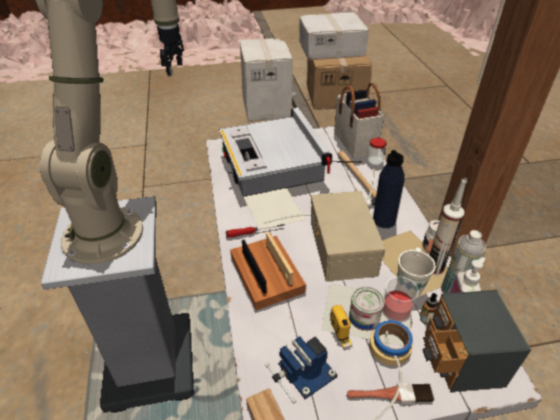

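The top view shows the saw at left with its throat at about (168,218). The rack is at (330,225), with the ply insert in its rear groove at (333,213) and the black one in front at (335,239). In the side view the ply insert is at (281,258) and the throat at (245,150). Next I'll take enlarged crops.

```bash
cat > h.py <<'E'
import numpy as np,cv2
def load(n): return dict(np.load(n+".npz"))
def dep(d,u,v,z=None):
    u=np.asarray(u,float);v=np.asarray(v,float)
    if z is None: z=d["range_z"][v.round().astype(int),u.round().astype(int)]
    K=d["intrinsics"];c=np.stack([(u-K[0,2])/K[0,0]*z,(v-K[1,2])/K[1,1]*z,z],-1)
    return (c-d["t"])@d["R"]
def onplane(d,u,v,h):
    K=d["intrinsics"];r=np.stack([(np.asarray(u,float)-K[0,2])/K[0,0],(np.asarray(v,float)-K[1,2])/K[1,1],np.ones_like(np.asarray(u,float))],-1)@d["R"]
    o=-d["R"].T@d["t"];return o+r*((h-o[2])/r[...,2])[...,None]
def proj(d,X):
    c=np.asarray(X)@d["R"].T+d["t"];K=d["intrinsics"];return np.stack([K[0,0]*c[...,0]/c[...,2]+K[0,2],K[1,1]*c[...,1]/c[...,2]+K[1,2]],-1)
def tri(pairs):
    A=[];b=[]
    for d,u,v in pairs:
        K=d["intrinsics"];P=K@np.c_[d["R"],d["t"]]
        for q,i in((u,0),(v,1)):
            r=q*P[2]-P[i];A.append(r[:3]/np.linalg.norm(r[:3]));b.append(-r[3]/np.linalg.norm(r[:3]))
    X=np.linalg.lstsq(np.array(A),np.array(b),rcond=None)
    return X[0],X[1]
def crop(d,u0,v0,w,h,k):
    im=cv2.resize(d["frame"][v0:v0+h,u0:u0+w,::-1],None,fx=k,fy=k,interpolation=cv2.INTER_CUBIC)
    for i in range(0,w,10): cv2.putText(im,str(u0+i),(i*k,8),0,.3,(0,0,255),1);cv2.line(im,(i*k,8),(i*k,12),(0,0,255),1)
    for i in range(0,h,10): cv2.putText(im,str(v0+i),(0,i*k+4),0,.3,(255,0,0),1)
    return im
E
python3 - <<'E'
from h import *
t=load("top0");s=load("side0")
a=crop(t,95,195,130,60,6)   # 780x360
b=crop(t,285,190,95,70,4)   #380x280
cv2.imwrite("pics/c1.png",crop(t,90,180,130,75,6))
cv2.imwrite("pics/c2.png",np.hstack([crop(t,285,190,95,70,4),crop(s,225,230,90,70,4)]))
# depth-based
for n,d,pts in(("top",t,[(150,170),(120,190),(190,180),(115,218),(195,215),(333,190),(300,230),(333,226),(333,212),(320,215),(345,209)]),("side",s,[(280,160),(245,170),(265,280)])):
    for p in pts: print(n,p,np.round(dep(d,*p),1))
# points higher than rack, in rack region of top
z=t["range_z"];v,u=np.mgrid[190:262,285:375];P=dep(t,u.ravel(),v.ravel());
rk=P[(P[:,2]>20)&(P[:,2]<45)];print("rack",len(rk),rk.mean(0),cv2.minAreaRect(rk[:,:2].astype(np.float32)))
hi=P[(P[:,2]>58)&(P[:,2]<100)];print(len(hi),np.percentile(hi[:,2],[5,50,95]))
n,l=cv2.connectedComponents(((P[:,2]>58)&(P[:,2]<100)).reshape(u.shape).astype(np.uint8))
for i in range(1,n):
    q=P[l.ravel()==i]; print(len(q),q.mean(0),cv2.minAreaRect(q[:,:2].astype(np.float32)))
E
```

```text
top (150, 170) [600.  249.8 100.1]
top (120, 190) [545.2 331.1  98.3]
top (190, 180) [572.7 140.  100.8]
top (115, 218) [468.7 342.3  99.4]
top (195, 215) [477.6 125.9  96.9]
top (333, 190) [ 557.7 -262.1    1.9]
top (300, 230) [ 438.4 -162.6   34. ]
top (333, 226) [ 450.1 -257.3   34.5]
top (333, 212) [ 488.2 -252.3   72.3]
top (320, 215) [ 479.6 -215.9   75.5]
top (345, 209) [ 496.3 -284.9   77.2]
side (280, 160) [566.  129.8 103.1]
side (245, 170) [448.2 101.5 100.7]
side (265, 280) [ 438.7 -329.7   76.1]
rack 2871 [ 452.80283189 -249.25335667   33.8868791 ] ((453.22821044921875, -250.250732421875), (140.2761993408203, 196.15994262695312), 12.38182544708252)
399 [71.10487393 75.98877634 78.9964127 ]
198 [ 488.20533541 -241.8581318    75.38121087] ((488.463623046875, -242.379150390625), (9.115954399108887, 160.09176635742188), 12.296466827392578)
201 [ 418.58166307 -258.08440843   75.56272469] ((418.3003234863281, -257.778564453125), (8.992914199829102, 160.04196166992188), 12.41551399230957)
```

View pics/c1.png

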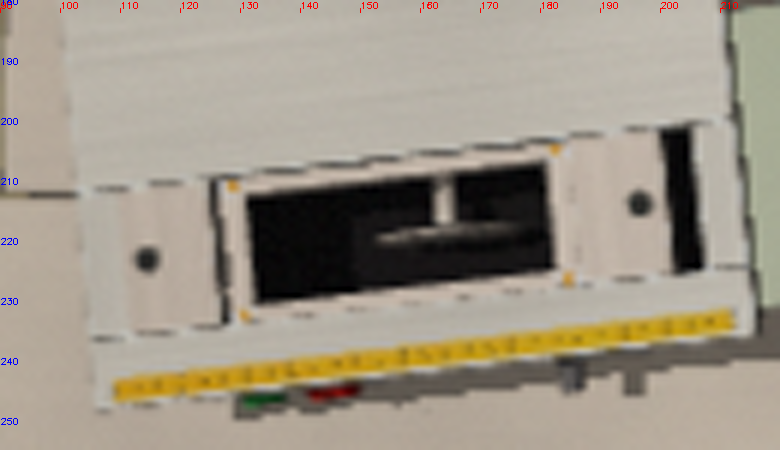

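View pics/c2.png

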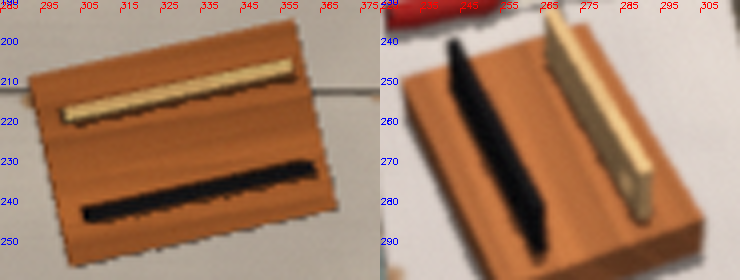

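The first crop shows the throat opening between about u 126 and 185, v 203 to 233. In the second crop, the ply insert's finger hole is at the end nearer the side camera (-y), around (286,275). Next I'll fit the saw and throat geometry from depth.

```bash
python3 - <<'E'
from h import *
t=load("top0");s=load("side0")
for n,d,(u0,u1,v0,v1) in(("top",t,(85,230,110,255)),("side",s,(205,340,100,200))):
    v,u=np.mgrid[v0:v1,u0:u1];P=dep(d,u.ravel(),v.ravel());
    m=(P[:,2]>93)&(P[:,2]<106)
    cc,l,st,_=cv2.connectedComponentsWithStats(m.reshape(u.shape).astype(np.uint8));i=1+st[1:,4].argmax()
    q=P[l.ravel()==i];r=cv2.minAreaRect(q[:,:2].astype(np.float32));print(n,len(q),r)
    A=np.c_[q[:,:2]-q[:,:2].mean(0),np.ones(len(q))];c=np.linalg.lstsq(A,q[:,2],rcond=None)[0];print("plane",c,np.std(q[:,2]-A@c))
    if n=="top":
        # local frame from rect : yaw
        np.save("rect.npy",np.array([r[0][0],r[0][1],r[1][0],r[1][1],r[2]]))
E
python3 - <<'E'
from h import *
t=load("top0")
# hand-read corners on table plane h=100
pts=dict(TL=(102,211),TR=(210.5,200),BL=(105,247.5),BR=(215.5,235.5), scrL=(114,222.7),scrR=(196,213.5),oL=(128.7,210.5),oR=(182.3,204.5),oBL=(131,232.5),oBR=(184.5,226.2))
for k,p in pts.items(): print(k,np.round(onplane(t,*p,100 if k[0]!='o' else 91),1))
v,u=np.mgrid[195:242:3,100:216:4]
P=dep(t,u.ravel(),v.ravel())[:,2].reshape(u.shape);print("    ",u[0]);
for vv,r in zip(v[:,0],P): print(vv,r.round().astype(int))
E
```

```text
top 9716 ((544.8143310546875, 228.4222412109375), (282.882080078125, 320.94281005859375), 7.486734390258789)
plane [-7.03452215e-04 -8.45753947e-04  9.92933591e+01] 2.001108647885473
side 3757 ((551.5227661132812, 220.62203979492188), (293.3468017578125, 340.5694885253906), 7.9927897453308105)
plane [2.26511088e-03 2.67189756e-03 9.99552847e+01] 2.206930442778407
TL [487.6 377.9 100. ]
TR [518.3  83.7 100. ]
BL [388.9 367.1 100. ]
BR [422.1  69.  100. ]
scrL [456.  344.5 100. ]
scrR [481.5 122.6 100. ]
oL [489.7 308.9  91. ]
oR [506.5 162.4  91. ]
oBL [429.6 301.2  91. ]
oBR [447.2 155.4  91. ]
     [100 104 108 112 116 120 124 128 132 136 140 144 148 152 156 160 164 168
 172 176 180 184 188 192 196 200 204 208 212]
195 [ -1  99  97 101  99 101 100 103  97 100 100 105  97  99 100 100  97  99
 102 101 100 103  99 100  98 102 103  96  97]
198 [ -5  99 100  97  99  99  98  99  97  99  99 101 100  99  97  98  98  99
 100  98  99 102 100  96  97  98  98 103 100]
201 [ -3 101 100  98 102 101  97  99 101 100  97  98  98  97 100  97  99 101
  98  97 102  99 102  99  97  97  15  97  98]
204 [
[... 983 characters left out ...]
2  13  12
  11  15  92  93  99 101  98 101 101 102 103]
228 [ -4  97  97  99  96  99  98  90  90   9   7  11  14  11  92  91  91  90
  91  90 104 100  96  99  97 101 102  97  98]
231 [ -1   1  98  97 100 103  99  91  88  90  91  89  90 102  98  99 100  96
  97 102 100  99 102 100  96 100 102  99  98]
234 [  0   0 100  99  97 100  99  99  99  99  99  98  96  97  99 101  98 100
 101 100 105  99 100 103 102 102  95  98  97]
237 [ -2   0  98  99  99  97  99  99  98  95 101 101  97  95  99  99 101  98
 100 100  98  97  98 101 100  97  -2   3  -1]
240 [  -1    1  100  100  101   99  100  100   97   99  102   98   95  100
  100  101  100  102   98   -3    0 1156   -4    5    1   -2    2    1
   -4]
```

```bash
cat > fit.py <<'E'
from h import *
from workcell import get_image
from scipy.optimize import minimize
t0=load("top0")
ds=[get_image("top") for _ in range(12)]
Z=np.median([np.where(d["range_z"]>0,d["range_z"],np.nan) for d in ds],axis=0) if 0 else np.nanmedian([np.where(d["range_z"]>0,d["range_z"],np.nan) for d in ds],axis=0)
t=ds[0];t["range_z"]=np.nan_to_num(Z);np.savez("topm.npz",**t)
v,u=np.mgrid[120:250,95:222];P=dep(t,u.ravel(),v.ravel());Q=onplane(t,u.ravel(),v.ravel(),98.)[:,:2]
print("table z",np.median(P[(np.abs(P[:,2]-100)<6),2]))
low=P[:,2]<95.5
def rects(low,u,sel,x0,W):
    k=np.where(sel)[0]
    def f(p):
        c,s=np.cos(p[2]),np.sin(p[2]);L=(Q[k]-p[:2])@np.array([[c,-s],[s,c]])
        m=1/(1+np.exp((np.maximum(abs(L[:,0])-W[0]/2,abs(L[:,1])-W[1]/2))/.8))
        return np.mean((m-low[k])**2)
    b=min((minimize(f,np.array(x0)+np.array(d),method="Nelder-Mead",options=dict(initial_simplex=np.array(x0)+np.array([[0,0,0],[6,0,0],[0,6,0],[0,0,.04]])+d,maxiter=2000)) for d in([0,0,0],[2,-3,.02],[-2,3,-.02])),key=lambda r:r.fun)
    return b.x,b.fun
U=u.ravel();V=v.ravel()
print("throat",rects(low,u,(U>112)&(U<196)&(V>196)&(V<238),[467,231,.114],(67,163)))
# table: x -150..128 , y +-150 edges: y-sides and front side
c,s=np.cos(.114),np.sin(.114)
q=P[(abs(P[:,2]-99.5)<4)];
r=cv2.minAreaRect(q[:,:2].astype(np.float32));print(r)
for a in(.10,.107,.114,.121,.128):
    c,s=np.cos(a),np.sin(a);L=q[:,:2]@np.array([[c,-s],[s,c]]);h=np.percentile(L,[.3,99.7],axis=0);print(a,h.ravel().round(1),(h[1]-h[0]).round(1))
E
python3 fit.py
python3 - <<'E'
from h import *
t=load("topm");v,u=np.mgrid[185:262,285:375];P=dep(t,u.ravel(),v.ravel());H=(P[:,2]>62)&(P[:,2]<100)
n,l=cv2.connectedComponents(H.reshape(u.shape).astype(np.uint8))
for i in range(1,n):
    q=P[l.ravel()==i]; print(len(q),q.mean(0),np.percentile(q[:,2],[50,90]),cv2.minAreaRect(q[:,:2].astype(np.float32)))
# triangulate ply top corners (read by eye): far-left end & near end
s=load("side0")
print(tri([(t,301,217.5),(s,266.5,235)]),tri([(t,358,206),(s,290.5,272)]))
E
```

```text
table z 99.3429567878701
throat (array([4.68913947e+02, 2.31899581e+02, 1.17615255e-01]), np.float64(0.00614829894977235))
((554.551025390625, 219.9007110595703), (301.0284729003906, 332.1358642578125), 7.734281063079834)
0.1 [425.2  26.6 704.1 326.6] [278.9 300.1]
0.107 [426.8  23.  704.8 322.4] [278.1 299.4]
0.114 [428.2  19.5 705.7 318.4] [277.5 299. ]
0.121 [429.3  15.6 706.9 314.4] [277.6 298.8]
0.128 [430.1  11.2 708.4 310.6] [278.3 299.4]
196 [ 488.28413813 -242.13369704   75.58098674] [75.94232502 76.73704748] ((488.5203552246094, -242.27215576171875), (9.056130409240723, 159.77655029296875), 12.3666410446167)
199 [ 418.3678712  -257.4819915    75.73337796] [75.9830248  76.85120238] ((418.1562805175781, -257.38897705078125), (8.977462768554688, 159.14793395996094), 12.406633377075195)
(array([ 471.79134152, -163.67895644,   65.4084333 ]), array([2.63828986])) (array([ 504.71356594, -320.28250716,   80.55818836]), array([0.12916094]))
```

Throat centre comes out at about (468.9, 231.9) with yaw 0.1176 rad, 8 mm along y from the strip point, which is plausible. The ply insert is at (488.4, -242.2), yaw 12.37°, with its top at z≈76. Moving towards the rack.

Emit:
play_rows([
  [[0.02,-0.03,-0.005],[0,0,-5.29],0.35],
  [[0.02,-0.03,-0.005],[0,0,-5.29],0.35],
  [[0.02,-0.03,-0.005],[0,0,-5.29],0.35],
  [[0.02,-0.03,-0.005],[0,0,-5.29],0.35],
  [[0.02,-0.03,-0.005],[0,0,-5.29],0.35],
  [[0.02,-0.03,-0.005],[0,0,-5.29],0.35],
  [[0.02,-0.03,-0.005],[0,0,-5.29],0.35],
  [[0.02,-0.03,-0.005],[0,0,-5.29],0.35],
  [[0.02,-0.03,-0.005],[0,0,-5.29],0.35],
  [[0.02,-0.03,-0.005],[0,0,-5.29],0.35],
], squeeze=40)

```text
clock: 1.7
eef_pos: [462.2, 266.4, 254.0]
orientation: [-1.974, -2.444, -0.001]
ft_force: [0.3, 0.5, 0.9]
opening: 0.653
finger_force: 0.0
```

Emit:
play_rows([
  [[0.003,-0.045,-0.005],[0,0,0],0.35],
  [[0.003,-0.045,-0.005],[0,0,0],0.35],
  [[0.003,-0.045,-0.005],[0,0,0],0.35],
  [[0.003,-0.045,-0.005],[0,0,0],0.35],
  [[0.003,-0.045,-0.005],[0,0,0],0.35],
  [[0.003,-0.045,-0.005],[0,0,0],0.35],
  [[0.003,-0.045,-0.005],[0,0,0],0.35],
  [[0.003,-0.045,-0.005],[0,0,0],0.35],
  [[0.003,-0.045,-0.005],[0,0,0],0.35],
  [[0,-0.04,-0.005],[0,0,0],0.35],
])

```text
clock: 2.7
eef_pos: [488.6, -179.6, 204.1]
orientation: [1.969, 2.447, 0.001]
ft_force: [0.5, 0.6, -0.8]
opening: 0.647
finger_force: 0.0
```

```bash
cat > st.py <<'E'
from workcell import *
import numpy as np
from scipy.spatial.transform import Rotation as R
s=get_state();M=R.from_rotvec(s["orientation"]).as_matrix()
print("t",s["clock"],"tcp",s["eef_pos"].round(1),"open",round(float(s["opening"]),3),"grip",s["finger_force"],"F",s["ft_force"].round(1))
print("toolz",M[:,2].round(3),"tooly",M[:,1].round(3),"az_y",np.degrees(np.arctan2(M[1,1],M[0,1])).round(2),"tip",(s["eef_pos"]+73*M[:,2]).round(1),"j",s["joints"].round(2))
E
python3 st.py
```

```text
t 2.7 tcp [ 488.6 -179.6  204.1] open 0.647 grip 0.0 F [ 0.5  0.6 -0.8]
toolz [ 0.001 -0.    -1.   ] tooly [0.977 0.214 0.001] az_y 12.34 tip [ 488.7 -179.6  131.1] j [-0.26  0.27  0.65  1.82 -0.18  1.11  0.66]
```

Emit:
play_rows([
  [[0,-0.02,0],[0,0,0],0.35],
  [[0,-0.02,0],[0,0,0],0.35],
  [[0,-0.015,0],[0,0,0],0.35],
  [[0,-0.0085,0],[0,0,0],0.35],
  [[0,0,-0.01],[0,0,0],0.35],
  [[0,0,-0.01],[0,0,0],0.35],
  [[0,0,-0.01],[0,0,0],0.35],
  [[0,0,-0.01],[0,0,0],0.35],
  [[0,0,0],[0,0,0],0.35],
  [[0,0,0],[0,0,0],0.35],
])

```text
clock: 3.7
eef_pos: [488.4, -240.5, 163.5]
orientation: [-1.968, -2.447, 0.001]
ft_force: [0.2, -0.3, -0.2]
opening: 0.644
finger_force: 0.0
```

```bash
python3 st.py; python3 -c "
from h import *
from workcell import get_image
s=get_image('side');cv2.imwrite('pics/s1.png',crop(s,210,180,130,115,6)[:600])"
```

```text
t 3.7 tcp [ 488.4 -240.5  163.5] open 0.644 grip 0.0 F [ 0.2 -0.3 -0.2]
toolz [-0.001  0.    -1.   ] tooly [ 0.977  0.215 -0.001] az_y 12.39 tip [ 488.3 -240.5   90.5] j [-0.13  0.38  0.65  1.8  -0.26  1.05  0.83]
```

View pics/s1.png

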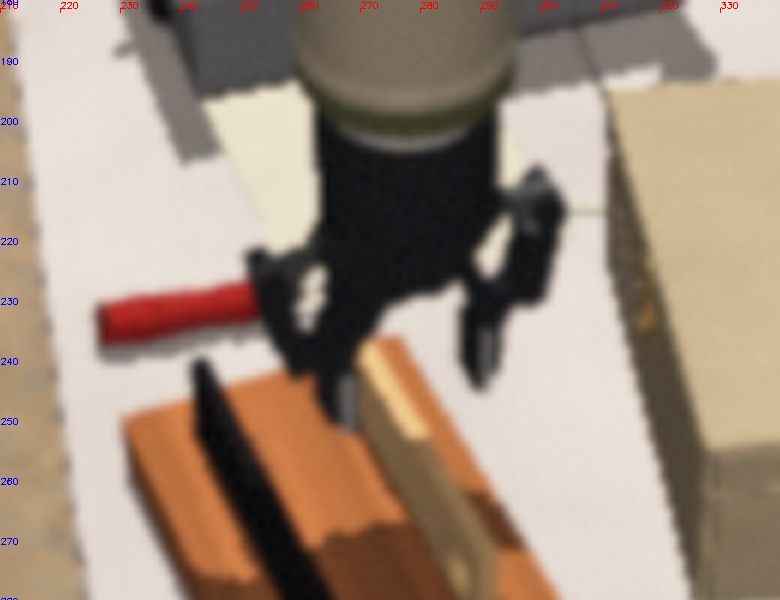

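The fingertips are at about (267,250) and (289,243), straddling the ply insert's top edge, and clear of the black insert at (245,245). Descending to grasp.

Emit:
play_rows([
  [[0,-0.001,-0.01],[0,0,0],0.35],
  [[0,0,-0.01],[0,0,0],0.35],
  [[0,0,-0.01],[0,0,0],0.35],
  [[0,0,-0.01],[0,0,0],0.35],
  [[0,0,-0.006],[0,0,0],0.35],
  [[0,0,0],[0,0,0],0.6],
  [[0,0,0],[0,0,0],0.8],
  [[0,0,0],[0,0,0],1],
  [[0,0,0],[0,0,0],1],
  [[0,0,0],[0,0,0],1],
])

```text
clock: 4.75
eef_pos: [489.1, -241.9, 118.4]
orientation: [1.968, 2.447, 0.001]
ft_force: [1.5, 0.5, 0.2]
opening: 0.094
finger_force: 44.0
```

```bash
python3 st.py
```

```text
t 4.75 tcp [ 489.1 -241.9  118.4] open 0.094 grip 43.967342376708984 F [1.5 0.5 0.2]
toolz [ 0.001 -0.    -1.   ] tooly [0.977 0.214 0.001] az_y 12.38 tip [ 489.2 -241.9   45.4] j [-0.1   0.44  0.62  1.83 -0.31  0.96  0.87]
```

Gripped on about 9 mm at 44 N. Lifting, then carrying over the table and starting the tilt in free air.

Emit:
play_rows([
  [[0,0,0.01],[0,0,0],1],
  [[0,0,0.01],[0,0,0],1],
  [[0,0,0.01],[0,0,0],1],
  [[0,0,0.01],[0,0,0],1],
  [[0,0,0.02],[0,0,0],1],
  [[0,0,0.03],[0,0,0],1],
  [[0,0,0.03],[0,0,0],1],
  [[0,0,0.03],[0,0,0],1],
  [[0,0,0.03],[0,0,0],1],
  [[0,0,0.03],[0,0,0],1],
], squeeze=50)

```text
clock: 5.75
eef_pos: [487.6, -242.2, 329.7]
orientation: [-1.97, -2.446, 0.0]
ft_force: [1.1, -0.2, -1.3]
opening: 0.094
finger_force: 49.8
```

Emit:
play_rows([
  [[0.0075,0.035,0],[0,0,7],1],
  [[0.0075,0.035,0],[0,0,7],1],
  [[0.0075,0.035,0],[0,0,7],1],
  [[0.0075,0.035,0],[0,0,7],1],
  [[0.0075,0.035,0],[0,0,7],1],
  [[0.0075,0.035,0],[0,0,7],1],
  [[0.0075,0.035,0],[0,0,7],1],
  [[0.0075,0.035,0],[0,0,7],1],
  [[0.0075,0.035,0],[0,0,7],1],
  [[0.0075,0.035,0],[0,0,7],1],
])

```text
clock: 6.75
eef_pos: [563.3, 108.8, 328.5]
orientation: [-0.203, -3.135, 0.001]
ft_force: [0.1, 0.3, -0.3]
opening: 0.095
finger_force: 49.8
```

Emit:
play_rows([
  [[0.006,0.025,0],[0,0,5],1],
  [[0.006,0.025,0],[0,0,5],1],
  [[0.005,0.026,0],[0,0,4.3],1],
  [[0,0,0],[4.97,0.587,0],1],
  [[0,0,0],[4.97,0.587,0],1],
  [[0,0,0],[4.97,0.587,0],1],
  [[0,0,0],[4.97,0.587,0],1],
  [[0,0,0],[4.97,0.587,0],1],
  [[0,0,0],[4.97,0.587,0],1],
  [[0,0,0],[0,0,0],1],
])

```text
clock: 7.75
eef_pos: [580.7, 180.7, 327.1]
orientation: [0.166, -3.0, -0.803]
ft_force: [-0.6, -0.4, -0.7]
opening: 0.102
finger_force: 49.9
```

```bash
python3 st.py
```

```text
t 7.75 tcp [580.7 180.7 327.1] open 0.102 grip 49.92007076740265 F [-0.6 -0.4 -0.7]
toolz [-0.058  0.497 -0.866] tooly [-0.095  0.861  0.5  ] az_y 96.29 tip [576.5 216.9 263.9] j [-0.29  0.33  0.22  1.48 -0.61  1.4   1.73]
```

Emit:
play_rows([
  [[0,0,0],[4.97,0.587,0],1],
  [[0,0,0],[4.97,0.587,0],1],
  [[0,0,0],[4.97,0.587,0],1],
  [[0,0,0],[4.97,0.587,0],1],
  [[0,0.002,0],[4.97,0.587,0],1],
  [[0,0.002,0],[4.97,0.587,0],1],
  [[0,0,-0.02],[0,0,0],1],
  [[0,0,-0.03],[0,0,0],1],
  [[0,0,-0.03],[0,0,0],1],
  [[0,0,-0.01],[0,0,0],1],
])

```text
clock: 8.75
eef_pos: [579.0, 188.6, 234.8]
orientation: [0.154, -2.662, -1.533]
ft_force: [0.6, -0.4, -0.5]
opening: 0.097
finger_force: 50.0
```

```bash
python3 st.py; python3 -c "
from h import *
from workcell import get_image
s=get_image('side');t=get_image('top');cv2.imwrite('pics/s2.png',np.hstack([crop(s,200,80,130,140,3),crop(t,80,120,130,140,3)]))"
```

```text
t 8.75 tcp [579.  188.6 234.8] open 0.097 grip 49.95764583349228 F [ 0.6 -0.4 -0.5]
toolz [-0.107  0.859 -0.501] tooly [-0.054  0.499  0.865] az_y 96.2 tip [571.2 251.3 198.2] j [-0.06  0.54  0.13  1.65 -1.1   1.44  2.2 ]
```

View pics/s2.png

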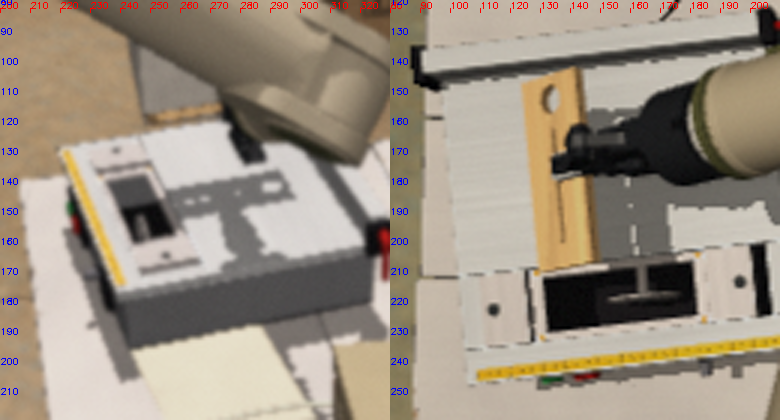

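The plate is held at about 30° to the level above the table. In the top crop it runs from (140,70) to (570,270 px of the crop), clear of the fence, with the throat below it. Lowering.

Emit:
play_rows([
  [[0,0,-0.015],[0,0,0],1],
  [[0,0,-0.015],[0,0,0],1],
  [[0,0,-0.015],[0,0,0],1],
  [[0,0,-0.01],[0,0,0],1],
  [[0,0,-0.007],[0,0,0],1],
  [[0,0,-0.004],[0,0,0],1],
  [[0,0,-0.002],[0,0,0],1],
  [[0,0,-0.002],[0,0,0],1],
  [[0,0,0],[0,0,0],1],
  [[0,0,0],[0,0,0],1],
])

```text
clock: 9.85
eef_pos: [580.7, 188.2, 168.3]
orientation: [0.156, -2.666, -1.541]
ft_force: [-0.4, 0.1, -0.5]
opening: 0.095
finger_force: 50.0
```

```bash
python3 st.py
```

```text
t 9.85 tcp [580.7 188.2 168.3] open 0.095 grip 49.95811454951763 F [-0.4  0.1 -0.5]
toolz [-0.101  0.861 -0.499] tooly [-0.058  0.496  0.866] az_y 96.66 tip [573.3 251.  131.8] j [-0.05  0.63  0.12  1.68 -1.13  1.38  2.31]
```

Emit:
play_rows([
  [[0,0,-0.002],[0,0,0],1],
  [[0,0,-0.002],[0,0,0],1],
  [[0,0,-0.002],[0,0,0],1],
  [[0,0,-0.001],[0,0,0],1],
  [[0,0,-0.001],[0,0,0],1],
  [[0,0,-0.001],[0,0,0],1],
  [[0,0,-0.001],[0,0,0],1],
  [[0,0,-0.0005],[0,0,0],1],
  [[0,0,-0.0005],[0,0,0],1],
  [[0,0,0],[0,0,0],1],
])

```text
clock: 10.85
eef_pos: [580.5, 188.2, 156.8]
orientation: [0.155, -2.665, -1.54]
ft_force: [0.6, 0.0, -1.5]
opening: 0.1
finger_force: 50.0
```

```bash
python3 st.py
```

```text
t 10.85 tcp [580.5 188.2 156.8] open 0.1 grip 49.958031848073006 F [ 0.6  0.  -1.5]
toolz [-0.102  0.86  -0.499] tooly [-0.057  0.496  0.866] az_y 96.58 tip [573.1 251.  120.4] j [-0.05  0.65  0.12  1.68 -1.13  1.38  2.33]
```

Emit:
play_rows([
  [[0,0,-0.0005],[0,0,0],1],
  [[0,0,-0.0005],[0,0,0],1],
  [[0,0,-0.0005],[0,0,0],1],
  [[0,0,-0.0005],[0,0,0],1],
  [[0,0,0],[0,0,0],1],
  [[0,0,0],[0,0,0],1],
  [[0,0,0],[0,0,0],1],
  [[0,0,0],[0,0,0],1],
  [[0,0,0],[0,0,0],1],
  [[0,0,0],[0,0,0],1],
])

```text
clock: 11.85
eef_pos: [580.7, 188.2, 156.2]
orientation: [0.157, -2.665, -1.543]
ft_force: [-1.8, -3.7, 6.0]
opening: 0.094
finger_force: 50.9
```

Table contact is felt (6 N). Opening slightly so the plate rests on the lower finger.

Emit:
play_rows([
  [[0,0,0],[0,0,0],0.9],
  [[0,0,0],[0,0,0],0.89],
  [[0,0,0],[0,0,0],0.88],
  [[0,0,0],[0,0,0],0.87],
  [[0,0,0],[0,0,0],0.86],
  [[0,0,0],[0,0,0],0.85],
  [[0,0,0],[0,0,0],0.84],
  [[0,0,0],[0,0,0],0.83],
  [[0,0,0],[0,0,0],0.83],
  [[0,0,0],[0,0,0],0.83],
], squeeze=20)

```text
clock: 12.85
eef_pos: [580.5, 188.2, 154.9]
orientation: [0.155, -2.665, -1.54]
ft_force: [1.0, -0.2, -0.4]
opening: 0.167
finger_force: 0.1
```

```bash
python3 st.py
```

```text
t 12.85 tcp [580.5 188.2 154.9] open 0.167 grip 0.14230971202778164 F [ 1.  -0.2 -0.4]
toolz [-0.102  0.86  -0.499] tooly [-0.057  0.496  0.866] az_y 96.59 tip [573.1 251.  118.4] j [-0.05  0.65  0.12  1.68 -1.13  1.37  2.33]
```

Now retreat level, along the saw's -y, slowly.

Emit:
play_rows([
  [[0.0005,-0.004,0],[0,0,0],0.83],
  [[0.0005,-0.004,0],[0,0,0],0.83],
  [[0.0005,-0.004,0],[0,0,0],0.83],
  [[0.0005,-0.004,0],[0,0,0],0.83],
  [[0.0005,-0.004,0],[0,0,0],0.83],
  [[0.0005,-0.004,0],[0,0,0],0.83],
  [[0.0005,-0.004,0],[0,0,0],0.83],
  [[0.0005,-0.004,0],[0,0,0],0.83],
  [[0.0005,-0.004,0],[0,0,0],0.83],
  [[0.0005,-0.004,0],[0,0,0],0.83],
])

```text
clock: 13.85
eef_pos: [585.6, 147.8, 154.9]
orientation: [0.155, -2.665, -1.54]
ft_force: [-0.1, 0.5, -0.9]
opening: 0.168
finger_force: 0.0
```

```bash
python3 st.py
cat > ply.py <<'E'
from h import *
from workcell import get_image
import sys
# ply plate on saw table in top view: tan colour, depth
def look(name=None):
    t=get_image("top");f=t["frame"].astype(int)
    m=((f[...,0]-f[...,2]>45)&(f[...,0]>110)).astype(np.uint8);m[:,230:]=0;m[:115]=0;m[250:]=0;m[:,:98]=0
    n,l,st,_=cv2.connectedComponentsWithStats(m)
    for i in range(1,n):
        if st[i,4]<150: continue
        v,u=np.where(l==i);P=dep(t,u,v);q=P[:,2]
        print(i,st[i],"z med",np.median(q).round(1),"5-95",np.percentile(q,[5,95]).round(1))
        G=P[abs(q-np.median(q))<25];A=np.c_[G[:,:2]-G[:,:2].mean(0),np.ones(len(G))];c=np.linalg.lstsq(A,G[:,2],rcond=None)[0];print("  slope",c.round(3))
        pl=onplane(t,u,v,np.median(q))[:,:2].astype(np.float32);print("  rect",cv2.minAreaRect(pl),pl.mean(0))
    if name: cv2.imwrite(name,crop(t,80,115,140,130,5)[:600])
    return t
look(sys.argv[1] if len(sys.argv)>1 else None)
E
python3 ply.py pics/p1.png
```

```text
t 13.85 tcp [585.6 147.8 154.9] open 0.168 grip 0.0 F [-0.1  0.5 -0.9]
toolz [-0.102  0.861 -0.499] tooly [-0.057  0.496  0.867] az_y 96.59 tip [578.1 210.7 118.5] j [ 0.    0.67  0.14  1.65 -1.1   1.43  2.35]
2 [211 148  19  25 341] z med 265.3 5-95 [254.1 277.6]
  slope [ 4.30000e-02 -5.41000e-01  2.65254e+02]
  rect ((596.0449829101562, 30.891490936279297), (50.83818435668945, 44.58604431152344), 9.689749717712402) [597.4034    31.869034]
3 [ 137  151   29   61 1334] z med 108.1 5-95 [103.1 111.6]
  slope [ 1.00000e-03 -1.90000e-02  1.07869e+02]
  rect ((569.6636352539062, 244.41378784179688), (161.10609436035156, 65.77071380615234), 6.1990742683410645) [566.956   244.77495]
8 [109 231 104  16 460] z med 99.7 5-95 [ 96.5 102.9]
  slope [3.0000e-03 0.0000e+00 9.9622e+01]
  rect ((413.3140563964844, 217.84486389160156), (11.885516166687012, 280.2379455566406), 6.705641746520996) [413.3144  217.77731]
```

The plate lies flat on the table: upper face z≈108, centre (569.7, 244.4), long axis at 6.2–6.5°. I'll back off, straighten the tool and hover over it.

Emit:
play_rows([
  [[0.002,-0.017,0.01],[0,0,0],0.83],
  [[0.002,-0.017,0.01],[0,0,0],0.83],
  [[0.002,-0.017,0.01],[0,0,0],0.83],
  [[0.002,-0.017,0.01],[0,0,0],0.83],
  [[0,0,0.03],[0,0,0],0.83],
  [[0,0,0.03],[0,0,0],0.6],
  [[0,0,0],[-7.448,-0.88,0],0.4],
  [[0,0,0],[-7.448,-0.88,0],0.1],
  [[0,0,0],[-7.448,-0.88,0],0.1],
  [[0,0,0],[-7.448,-0.88,0],0.1],
])

```text
clock: 14.9
eef_pos: [593.8, 79.5, 255.7]
orientation: [0.174, -3.004, -0.798]
ft_force: [0.4, 0.0, -1.1]
opening: 0.902
finger_force: 0.0
```

Emit:
play_rows([
  [[0,0,0],[-7.448,-0.88,0],0.1],
  [[0,0,0],[-7.448,-0.88,0],0.1],
  [[0,0,0],[-7.448,-0.88,0],0.1],
  [[0,0,0],[-7.448,-0.88,0],0.1],
  [[-0.005,0.03,-0.005],[0,0,0],0.1],
  [[-0.005,0.03,-0.005],[0,0,0],0.1],
  [[-0.005,0.03,-0.005],[0,0,0],0.1],
  [[-0.005,0.03,-0.01],[0,0,0],0.1],
  [[-0.004,0.03,-0.01],[0,0,0],0.1],
  [[0,0.014,-0.01],[0,0,0],0.1],
])

```text
clock: 15.9
eef_pos: [568.2, 248.0, 209.3]
orientation: [0.189, -3.135, -0.004]
ft_force: [0.9, 0.4, -0.4]
opening: 0.899
finger_force: 0.0
```

```bash
python3 st.py; python3 -c "
from h import *
from workcell import get_image
s=get_image('side');t=get_image('top');cv2.imwrite('pics/s3.png',np.hstack([crop(s,200,80,130,140,3),crop(t,80,120,130,140,3)]))"
```

```text
t 15.9 tcp [568.2 248.  209.3] open 0.899 grip 0.0 F [ 0.9  0.4 -0.4]
toolz [-0.001  0.003 -1.   ] tooly [-0.12   0.993  0.003] az_y 96.92 tip [568.1 248.2 136.3] j [-0.69  0.44  0.31  1.53 -0.14  1.19  1.34]
```

View pics/s3.png

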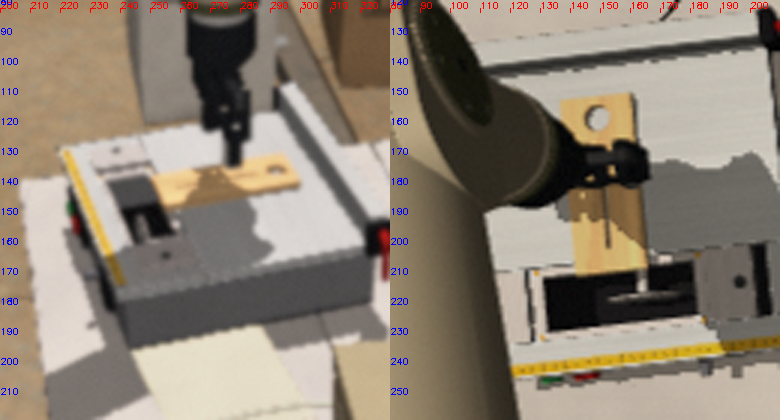

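The plate lies flat, slot along the saw's x, with its front end slightly over the throat. The fingers hover across its middle. Centring and descending.

Emit:
play_rows([
  [[0.0015,-0.0025,0],[0,0,0],0.1],
  [[0,0,-0.01],[0,0,-0.3],0.1],
  [[0,0,-0.01],[0,0,0],0.1],
  [[0,0,-0.008],[0,0,0],0.1],
  [[0,0,-0.005],[0,0,0],0.1],
  [[0,0,-0.002],[0,0,0],0.1],
  [[0,0,-0.001],[0,0,0],0.1],
  [[0,0,-0.001],[0,0,0],0.1],
  [[0,0,-0.001],[0,0,0],0.1],
  [[0,0,0],[0,0,0],0.1],
])

```text
clock: 17.0
eef_pos: [571.1, 241.7, 172.0]
orientation: [-0.175, 3.137, 0.002]
ft_force: [0.1, 0.2, -0.3]
opening: 0.902
finger_force: 0.0
```

Emit:
play_rows([
  [[0,0,-0.001],[0,0,0],0.1],
  [[0,0,-0.001],[0,0,0],0.1],
  [[0,0,-0.001],[0,0,0],0.1],
  [[0,0,-0.001],[0,0,0],0.1],
  [[0,0,-0.001],[0,0,0],0.1],
  [[0,0,0],[0,0,0],0.1],
  [[0,0,0],[0,0,0],0.1],
  [[0,0,0],[0,0,0],0.1],
  [[0,0,0],[0,0,0],0.1],
  [[0,0,0],[0,0,0],0.1],
])

```text
clock: 18.0
eef_pos: [571.1, 241.6, 166.9]
orientation: [-0.174, 3.137, 0.001]
ft_force: [-0.6, 0.2, 0.3]
opening: 0.899
finger_force: 0.0
```

```bash
python3 st.py
```

```text
t 18.0 tcp [571.1 241.6 166.9] open 0.899 grip 0.0 F [-0.6  0.2  0.3]
toolz [-0.     0.001 -1.   ] tooly [-0.111  0.994  0.001] az_y 96.36 tip [571.  241.7  93.9] j [-0.68  0.48  0.31  1.57 -0.16  1.11  1.35]
```

Emit:
play_rows([
  [[0,0.0025,-0.001],[0,0,0],0.1],
  [[0,0,-0.001],[0,0,0],0.1],
  [[0,0,-0.001],[0,0,0],0.1],
  [[0,0,0],[0,0,0],0.1],
  [[0,0,0],[0,0,0],0.1],
  [[0,0,-0.0005],[0,0,0],0.1],
  [[0,0,-0.0005],[0,0,0],0.1],
  [[0,0,-0.0005],[0,0,0],0.1],
  [[0,0,-0.0005],[0,0,0],0.1],
  [[0,0,0],[0,0,0],0.1],
])

```text
clock: 19.0
eef_pos: [571.1, 244.1, 162.9]
orientation: [-0.174, 3.136, 0.002]
ft_force: [-4.3, -1.7, 7.3]
opening: 0.894
finger_force: 3.9
```

The tips touch the table. Raising 4 mm and closing gently on the plate's width.

Emit:
play_rows([
  [[0,0,0.002],[0,0,0],0.1],
  [[0,0,0.002],[0,0,0],0.1],
  [[0,0,0.0005],[0,0,0],0.15],
  [[0,0,0],[0,0,0],0.2],
  [[0,0,0],[0,0,0],0.25],
  [[0,0,0],[0,0,0],0.3],
  [[0,0,0],[0,0,0],0.4],
  [[0,0,0],[0,0,0],0.4],
  [[0,0,0],[0,0,0],0.4],
  [[0,0,0],[0,0,0],0.4],
], squeeze=25)

```text
clock: 20.0
eef_pos: [571.4, 244.1, 167.0]
orientation: [-0.174, 3.136, 0.002]
ft_force: [-0.9, -0.4, 5.8]
opening: 0.74
finger_force: 30.8
```

```bash
python3 st.py
```

```text
t 20.0 tcp [571.4 244.1 167. ] open 0.74 grip 30.764630849789683 F [-0.9 -0.4  5.8]
toolz [ 0.001  0.001 -1.   ] tooly [-0.111  0.994  0.001] az_y 96.36 tip [571.4 244.2  94. ] j [-0.68  0.48  0.31  1.57 -0.16  1.11  1.34]
```

Emit:
play_rows([
  [[0,0,0.01],[0,0,0],0.4],
  [[0,0,0.012],[0,0,0],0.4],
  [[-0.0085,-0.0012,0],[0,0,-7.4],0.4],
  [[-0.0085,-0.0012,0],[0,0,-7.4],0.4],
  [[-0.0085,-0.0012,0],[0,0,-7.4],0.4],
  [[-0.0085,-0.0012,0],[0,0,-7.4],0.4],
  [[-0.0085,-0.0012,0],[0,0,-7.4],0.4],
  [[-0.0085,-0.0012,0],[0,0,-7.4],0.4],
  [[-0.0085,-0.0012,0],[0,0,-7.4],0.4],
  [[-0.0085,-0.0012,0],[0,0,-7.4],0.4],
])

```text
clock: 21.0
eef_pos: [502.8, 234.7, 189.3]
orientation: [1.405, 2.809, 0.003]
ft_force: [-0.1, -0.3, -1.1]
opening: 0.742
finger_force: 27.8
```

Emit:
play_rows([
  [[-0.0085,-0.0012,0],[0,0,-7.6],0.4],
  [[-0.0085,-0.0012,0],[0,0,-7.6],0.4],
  [[-0.0085,-0.0012,0],[0,0,-7.6],0.4],
  [[-0.0085,-0.0012,0],[0,0,-7.6],0.4],
  [[0,0,0],[0,0,0],0.4],
  [[0,0,0],[0,0,0],0.4],
  [[0,0,0],[0,0,0],0.4],
  [[0,0,0],[0,0,0],0.4],
  [[0,0,0],[0,0,0],0.4],
  [[0,0,0],[0,0,0],0.4],
])

```text
clock: 22.0
eef_pos: [469.2, 229.6, 188.3]
orientation: [2.086, 2.348, 0.001]
ft_force: [0.5, -0.5, -0.7]
opening: 0.736
finger_force: 27.8
```

```bash
python3 st.py; python3 ply.py; python3 -c "
from h import *
from workcell import get_image
s=get_image('side');t=get_image('top');cv2.imwrite('pics/s4.png',np.hstack([crop(s,205,110,75,90,5),crop(t,95,160,80,90,5)]))"
```

```text
t 22.0 tcp [469.2 229.6 188.3] open 0.736 grip 27.823516130447388 F [ 0.5 -0.5 -0.7]
toolz [ 0.001 -0.    -1.   ] tooly [0.993 0.118 0.001] az_y 6.78 tip [469.3 229.6 115.3] j [-1.02  0.28  0.6   1.83 -0.18  1.08 -0.24]
2 [ 98 188  13  50 226] z med 540.2 5-95 [526.5 543.1]
  slope [-2.04000e-01  4.10000e-02  5.38348e+02]
  rect ((457.3023376464844, 180.318359375), (80.39483642578125, 16.005434036254883), 15.478720664978027) [448.55844 176.65395]
3 [153 203  32  27 581] z med 129.9 5-95 [126.9 133.1]
  slope [-4.00000e-03 -3.00000e-03  1.29862e+02]
  rect ((471.9430236816406, 188.94032287597656), (62.688385009765625, 83.39899444580078), 6.511246681213379) [472.12027 189.46642]
```

View pics/s4.png

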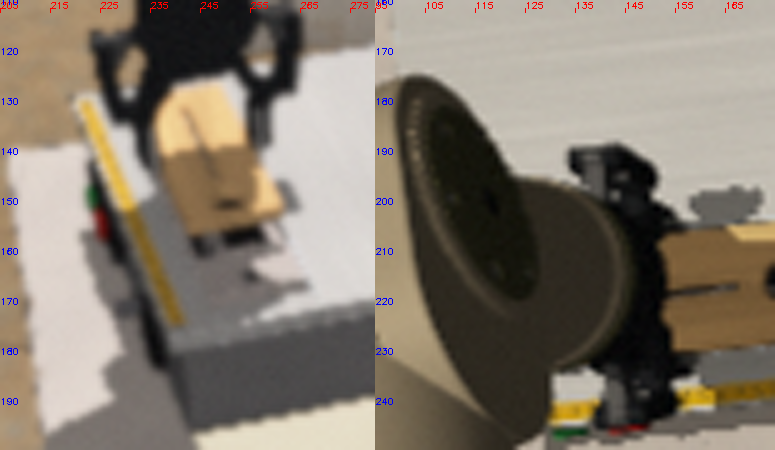

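The plate is held level over the throat (upper face z≈130). I'll refine its pose with subpixel edge fits before lowering.

```bash
cat > edge.py <<'E'
from h import *
from workcell import get_image
from scipy.optimize import minimize
N=8;ds=[get_image("top") for _ in range(N)]
Z=np.nanmedian([np.where(d["range_z"]>0,d["range_z"],np.nan) for d in ds],axis=0);t=ds[0]
v,u=np.mgrid[192:245,150:200];u=u.ravel();v=v.ravel()
P=dep(t,u,v,Z[v,u]);z=np.median(P[(P[:,2]>110)&(P[:,2]<140),2]);print("top z",z)
Q=onplane(t,u,v,z)[:,:2]
a=.1176;Rm=np.array([[np.cos(a),-np.sin(a)],[np.sin(a),np.cos(a)]])
m=(abs(P[:,2]-z)<6).astype(float)
L=Q@Rm;k=np.isfinite(P[:,2])&(L[:,1]<150)&(L[:,1]>70)&(abs(L[:,0]-492)<50)&(P[:,2]<z+6)
def f(p):
    c,s=np.cos(p[2]),np.sin(p[2]);l=(Q[k]-p[:2])@np.array([[c,-s],[s,c]])
    w=1/(1+np.exp(np.maximum(abs(l[:,0])-32,abs(l[:,1])-80)/.8));return np.mean((w-m[k])**2)
x0=np.array([469.5,231.3,a])
b=minimize(f,x0,method="Nelder-Mead",options=dict(initial_simplex=x0+np.array([[0,0,0],[4,0,0],[0,4,0],[0,0,.03]])))
print(b.x,b.fun,"local plate",b.x[:2]@Rm,"throat local",np.array([468.9,231.9])@Rm, "delta to throat world",np.array([468.91,231.9])-b.x[:2])
E
python3 edge.py
```

```text
top z 129.8887226974887
[4.67072175e+02 2.24933640e+02 1.20691107e-01] 0.05967421843573986 local plate [490.23741445 168.57887349] throat local [492.86997171 175.28266027] delta to throat world [1.83782497 6.96635993]
```

```bash
sed -i 's/N=8/N=16/; s/<6).astype/<3.5).astype/; s/L\[:,1\]<150/L[:,1]<128/; s/^def f/k\&=np.hypot(L[:,0]-492,L[:,1]-114)>16\ndef f/' edge.py
cat >> edge.py <<'E'
Rl=L[k];mm=m[k];c=abs(Rl[:,0]-491)<24
for lo in np.arange(82,106,1.5):
    s=c&(Rl[:,1]>=lo)&(Rl[:,1]<lo+1.5)
    if s.any(): print(round(lo,1),s.sum(),mm[s].mean().round(2),np.median(P[k][s,2]).round(1))
c=(Rl[:,1]>92)&(Rl[:,1]<128)
for lo in list(np.arange(452,466,1.5))+list(np.arange(516,530,1.5)):
    s=c&(Rl[:,0]>=lo)&(Rl[:,0]<lo+1.5)
    if s.any(): print("x",round(lo,1),s.sum(),mm[s].mean().round(2),np.median(P[k][s,2]).round(1))
E
python3 edge.py
```

```text
top z 129.85496640339258
[4.66914874e+02 2.25487629e+02 1.22460665e-01] 0.008778526916430359 local plate [490.14619897 169.14749243] throat local [492.86997171 175.28266027] delta to throat world [1.99512601 6.41237062]
82.0 10 0.0 99.5
83.5 10 0.0 99.5
85.0 10 0.0 99.6
86.5 11 0.0 90.6
88.0 10 0.3 125.5
89.5 10 1.0 129.5
91.0 11 1.0 130.1
92.5 10 1.0 130.1
94.0 11 1.0 129.7
95.5 9 1.0 129.5
97.0 10 1.0 129.8
98.5 9 1.0 130.1
100.0 5 1.0 129.4
101.5 7 1.0 129.6
103.0 4 1.0 130.1
104.5 5 1.0 129.3
x 452.0 6 0.0 99.2
x 453.5 8 0.0 99.4
x 455.0 8 0.0 99.2
x 456.5 7 0.0 99.3
x 458.0 9 0.89 129.7
x 459.5 5 1.0 129.9
x 461.0 10 1.0 129.8
x 462.5 6 1.0 130.2
x 464.0 9 1.0 130.0
x 465.5 8 1.0 130.3
x 516.0 8 1.0 129.9
x 517.5 7 1.0 129.7
x 519.0 9 1.0 129.8
x 520.5 6 1.0 129.5
x 522.0 10 0.4 98.2
x 523.5 7 0.0 99.5
x 525.0 9 0.0 99.4
x 526.5 7 0.0 99.5
x 528.0 8 0.0 99.6
x 529.5 9 0.0 99.7
```

Run:
```python
from h import *
t=load("topm");v,u=np.mgrid[190:245,105:210];u=u.ravel();v=v.ravel();P=dep(t,u,v);Q=onplane(t,u,v,99.4)[:,:2]
for a in(.1176,):
    L=Q@np.array([[np.cos(a),-np.sin(a)],[np.sin(a),np.cos(a)]])
    for nm,i,o,lo0s,r in(("y",1,0,(86,249),(470,516)),("x",0,1,(452,519),(110,240))):
        for s0 in lo0s:
            c=(L[:,o]>r[0])&(L[:,o]<r[1])
            print(nm,[(round(lo,1),np.median(P[s,2]).round(0),(P[s,2]<95.5).mean().round(2)) for lo in np.arange(s0,s0+16,1.5) for s in[c&(L[:,i]>=lo)&(L[:,i]<lo+1.5)] if s.any()])
```

```text
y [(np.float64(86.0), np.float64(100.0), np.float64(0.0)), (np.float64(87.5), np.float64(99.0), np.float64(0.0)), (np.float64(89.0), np.float64(100.0), np.float64(0.0)), (np.float64(90.5), np.float64(100.0), np.float64(0.0)), (np.float64(92.0), np.float64(100.0), np.float64(0.0)), (np.float64(93.5), np.float64(91.0), np.float64(0.73)), (np.float64(95.0), np.float64(91.0), np.float64(1.0)), (np.float64(96.5), np.float64(90.0), np.float64(1.0)), (np.float64(98.0), np.float64(91.0), np.float64(1.0)), (np.float64(99.5), np.float64(91.0), np.float64(1.0)), (np.float64(101.0), np.float64(91.0), np.float64(1.0))]
y [(np.float64(249.0), np.float64(91.0), np.float64(1.0)), (np.float64(250.5), np.float64(90.0), np.float64(1.0)), (np.float64(252.0), np.float64(90.0), np.float64(1.0)), (np.float64(253.5), np.float64(91.0), np.float64(1.0)), (np.float64(255.0), np.float64(95.0), np.float64(0.62)), (np.float64(256.5), np.float64(98.0), np.float64(0.0)), (np.float64(258.0), np.float64(99.0), np.float64(0.0)), (np.float64(259.5), np.float64(99.0), np.float64(0.0)), (np.float64(261.0), np.float64(99.
[... 678 characters left out ...]
.0), np.float64(1.0)), (np.float64(467.0), np.float64(12.0), np.float64(1.0))]
x [(np.float64(519.0), np.float64(90.0), np.float64(1.0)), (np.float64(520.5), np.float64(90.0), np.float64(1.0)), (np.float64(522.0), np.float64(91.0), np.float64(1.0)), (np.float64(523.5), np.float64(91.0), np.float64(1.0)), (np.float64(525.0), np.float64(92.0), np.float64(0.76)), (np.float64(526.5), np.float64(99.0), np.float64(0.0)), (np.float64(528.0), np.float64(99.0), np.float64(0.0)), (np.float64(529.5), np.float64(99.0), np.float64(0.0)), (np.float64(531.0), np.float64(100.0), np.float64(0.0)), (np.float64(532.5), np.float64(99.0), np.float64(0.0)), (np.float64(534.0), np.float64(100.0), np.float64(0.0))]
```

Throat: Lx 459.4–526.2, Ly 93.9–256.9. The plate needs +2.5 mm and +6.2 mm locally, which is (+1.8, +6.4) mm in world axes. Shifting and lowering to just above the table.

Emit:
play_rows([
  [[0.0009,0.0032,0],[0,0,0],0.4],
  [[0.0009,0.0032,0],[0,0,0],0.4],
  [[0,0,-0.005],[0,0,0],0.4],
  [[0,0,-0.005],[0,0,0],0.4],
  [[0,0,-0.004],[0,0,0],0.4],
  [[0,0,-0.002],[0,0,0],0.4],
  [[0,0,-0.002],[0,0,0],0.4],
  [[0,0,-0.001],[0,0,0],0.4],
  [[0,0,0],[0,0,0],0.4],
  [[0,0,0],[0,0,0],0.4],
])

```text
clock: 24.35
eef_pos: [470.9, 236.1, 169.5]
orientation: [2.086, 2.348, 0.002]
ft_force: [-0.3, -0.1, -0.7]
opening: 0.741
finger_force: 27.8
```

```bash
python3 st.py; python3 edge.py
```

```text
t 24.35 tcp [470.9 236.1 169.5] open 0.741 grip 27.831769287586212 F [-0.3 -0.1 -0.7]
toolz [ 0.001  0.    -1.   ] tooly [0.993 0.118 0.001] az_y 6.76 tip [471.  236.2  96.5] j [-1.02  0.32  0.59  1.84 -0.2   1.05 -0.23]
top z 111.03110958787357
[4.68774612e+02 2.32022677e+02 1.24303802e-01] 0.007892096896446899 local plate [492.75984351 175.41920158] throat local [492.86997171 175.28266027] delta to throat world [ 0.13538782 -0.12267699]
82.0 10 0.0 99.1
83.5 10 0.0 99.7
85.0 11 0.0 99.7
86.5 9 0.0 99.7
88.0 11 0.0 99.4
89.5 8 0.0 99.5
91.0 11 0.0 90.6
92.5 9 0.0 90.7
94.0 10 0.0 104.7
95.5 11 1.0 110.2
97.0 9 1.0 111.2
98.5 11 1.0 110.7
100.0 4 1.0 111.3
101.5 8 1.0 110.8
103.0 4 1.0 110.6
104.5 6 1.0 110.9
x 452.0 6 0.0 100.0
x 453.5 9 0.0 99.3
x 455.0 6 0.0 99.5
x 456.5 8 0.0 99.4
x 458.0 8 0.0 90.8
x 459.5 6 0.0 90.4
x 461.0 9 0.89 110.6
x 462.5 6 1.0 110.9
x 464.0 10 0.9 110.6
x 465.5 6 0.83 111.1
x 516.0 8 1.0 110.7
x 517.5 8 0.75 110.8
x 519.0 7 1.0 110.9
x 520.5 9 0.78 110.3
x 522.0 7 0.86 110.9
x 523.5 9 0.89 111.0
x 525.0 6 0.17 99.8
x 526.5 8 0.0 99.5
x 528.0 7 0.0 99.2
x 529.5 7 0.0 100.1
```

The plate is centred within 0.2 mm. Lowering the last bit and opening slowly.

Emit:
play_rows([
  [[0,0,-0.001],[0,0,-0.3],0.4],
  [[0,0,-0.0005],[0,0,0],0.4],
  [[0,0,0],[0,0,0],0.4],
  [[0,0,0],[0,0,0],0.25],
  [[0,0,0],[0,0,0],0.24],
  [[0,0,0],[0,0,0],0.22],
  [[0,0,0],[0,0,0],0.2],
  [[0,0,0],[0,0,0],0.18],
  [[0,0,0],[0,0,0],0.18],
  [[0,0,0],[0,0,0],0.18],
], squeeze=20)

```text
clock: 26.15
eef_pos: [470.8, 236.1, 167.9]
orientation: [2.092, 2.343, 0.001]
ft_force: [-0.3, 0.7, 0.0]
opening: 0.82
finger_force: 0.0
```

```bash
python3 st.py; sed -i 's/>110)&(P/>88)\&(P/; s/^z=.*//' edge.py
python3 - <<'E'
from h import *
from workcell import get_image
Z=np.median([get_image("top")["range_z"] for _ in range(6)],axis=0);t=get_image("top")
v,u=np.mgrid[195:242:3,150:200:4];P=dep(t,u.ravel(),v.ravel(),Z[v,u].ravel())[:,2].reshape(u.shape)
for vv,r in zip(v[:,0],P):print(vv,r.round().astype(int))
cv2.imwrite("pics/p5.png",crop(t,95,160,130,90,5))
E
```

```text
t 26.15 tcp [470.8 236.1 167.9] open 0.82 grip 0.0 F [-0.3  0.7  0. ]
toolz [ 0.001  0.    -1.   ] tooly [0.994 0.113 0.001] az_y 6.47 tip [470.9 236.2  94.9] j [-1.02  0.32  0.59  1.84 -0.2   1.04 -0.24]
195 [161  99 100  97 100  99  99 100 100 100  99  99  98]
198 [146  99 100  99 100 100 101  98 100  99  98  99 100]
201 [164 116 100 100 101  98 100  99 100 100  99  99 100]
204 [181 128 101  99 100  97  90  99  99  98 100 100  99]
207 [234 100 100  99 100  98  98  99 100  99  99  98 100]
210 [245 100 100  99  99 100  99  99  99  99 100 100  97]
213 [251  99 101  99  98 102  99  11 100  99 100  98 100]
216 [252  99 100  99 100  98  91  11  98  99  98  99 100]
219 [249 101  67 100  98  98  98  13  99  99  98 100  99]
222 [242 100 100 100  99 100 100 101  99  94  99  99  99]
225 [230 101  99 100  99 100  98  98 101  97 100  99  99]
228 [170 169  99 100  98  98  90  99  99  99  99  99 101]
231 [169 169 120  99  98 100  98  98  98  99  99 101 100]
234 [154 155 109  99  99 100 100 100 101 100 100 100 100]
237 [158 143 100 100 100 100 100 100 100 100  99  99  99]
240 [192 163 100 101  99 100  98  -3   0  62  -3  -1  -2]
```

It dropped in (upper face ≈ 99.4, flush). Lifting, closing the fingers and pressing it home.

Emit:
play_rows([
  [[0,0,0.015],[0,0,0],0.15],
  [[0,0,0.015],[0,0,0],0.3],
  [[0,0,0],[0,0,0],1],
  [[0,0,0],[0,0,0],1],
  [[0,0,0],[0,0,0],1],
  [[0,0,0],[0,0,0],1],
  [[0,0,-0.01],[0,0,0],1],
  [[0,0,-0.008],[0,0,0],1],
  [[0,0,-0.003],[0,0,0],1],
  [[0,0,0],[0,0,0],1],
])

```text
clock: 27.5
eef_pos: [470.4, 235.9, 175.9]
orientation: [2.093, 2.343, -0.002]
ft_force: [-0.4, 0.9, 0.2]
opening: 0.001
finger_force: 0.0
```

Emit:
play_rows([
  [[0,0,-0.001],[0,0,0],1],
  [[0,0,-0.001],[0,0,0],1],
  [[0,0,-0.001],[0,0,0],1],
  [[0,0,-0.001],[0,0,0],1],
  [[0,0,-0.0005],[0,0,0],1],
  [[0,0,-0.0005],[0,0,0],1],
  [[0,0,0],[0,0,0],1],
  [[0,0,0],[0,0,0],1],
  [[0,0,0],[0,0,0],1],
  [[0,0,0],[0,0,0],1],
])

```text
clock: 28.5
eef_pos: [471.0, 236.2, 172.7]
orientation: [2.093, 2.343, 0.002]
ft_force: [-3.8, -1.5, 8.3]
opening: 0.0
finger_force: 4.3
```

Pressing a little harder at the middle, then lifting away to the side to look.

Emit:
play_rows([
  [[0,0,-0.001],[0,0,0],1],
  [[0,0,-0.001],[0,0,0],1],
  [[0,0,0],[0,0,0],1],
  [[0,0,0],[0,0,0],1],
  [[0,0,0.005],[0,0,0],1],
  [[0,0,0.02],[0,0,0],1],
  [[0,0,0.03],[0,0,0],1],
  [[0,0,0.04],[0,0,0],1],
  [[0,0,0.04],[0,0,0],1],
  [[0,0,0.04],[0,0,0],1],
])

```text
clock: 29.5
eef_pos: [470.6, 235.9, 346.5]
orientation: [2.093, 2.342, 0.001]
ft_force: [0.9, 0.6, -0.2]
opening: -0.0
finger_force: 0.0
```

Emit:
play_rows([
  [[0.01,-0.04,0],[0,0,0],1],
  [[0.01,-0.04,0],[0,0,0],1],
  [[0.01,-0.04,0],[0,0,0],1],
  [[0.01,-0.04,0],[0,0,0],1],
  [[0.01,-0.04,0],[0,0,0],1],
  [[0.01,-0.04,0],[0,0,0],1],
  [[0,-0.04,0],[0,0,0],1],
  [[0,-0.03,0],[0,0,0],1],
  [[0,0,0],[0,0,0],1],
  [[0,0,0],[0,0,0],1],
])

```text
clock: 30.5
eef_pos: [530.7, -74.4, 344.8]
orientation: [2.095, 2.341, 0.001]
ft_force: [0.2, 0.9, -0.2]
opening: -0.001
finger_force: 0.0
```

```bash
python3 st.py
python3 - <<'E'
from h import *
from workcell import get_image
Z=np.median([get_image("top")["range_z"] for _ in range(10)],axis=0);t=get_image("top")
v,u=np.mgrid[190:245,105:210];u=u.ravel();v=v.ravel();P=dep(t,u,v,Z[v,u])
a=.1176;L=P[:,:2]@np.array([[np.cos(a),-np.sin(a)],[np.sin(a),np.cos(a)]])
l=L-np.array([492.85,175.4]);k=(abs(l[:,0])<29)&(abs(l[:,1])<76)&(abs(l[:,0])>5)&(abs(P[:,2]-99.4)<5)
A=np.c_[l[k],np.ones(k.sum())];print("plate plane",np.linalg.lstsq(A,P[k,2],rcond=None)[0].round(4),k.sum())
k=(abs(l[:,0])<60)&((abs(l[:,0])>37)|(abs(l[:,1])>86))&(abs(l[:,1])<100)&(abs(P[:,2]-99.4)<5);print("table around",P[k,2].mean())
cv2.imwrite("pics/p6.png",crop(t,90,180,130,75,6))
E
```

```text
t 30.5 tcp [530.7 -74.4 344.8] open -0.001 grip 0.0 F [ 0.2  0.9 -0.2]
toolz [ 0.001  0.    -1.   ] tooly [0.994 0.111 0.001] az_y 6.35 tip [530.8 -74.4 271.8] j [-0.63  0.21  0.85  1.58 -0.16  1.42  0.34]
plate plane [-0.00000e+00 -9.00000e-04  9.94729e+01] 967
table around 99.50756898531336
```

View pics/p6.png

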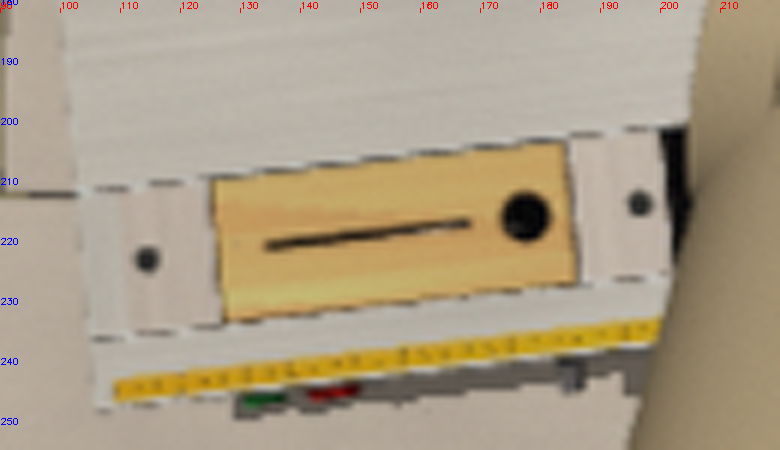

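The insert fills the throat from (125,209) to (185,227). It sits flush (99.47 against 99.51 mm) and level within 0.001 rad, and the robot is clear.

```bash
python3 -c "
from workcell import *
print(finish_job())"
```

```text
the job is handed in; nothing more can be done
None
```

The plywood insert is in the saw's throat, measured flush with the table (within about 0.1 mm) and level; I laid it flat and let go first, and the job is handed in at about 31 s with no verdict shown.

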